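# Move the battery pack from charger to test set

### The arm

A 6-joint arm with a two-finger parallel gripper is mounted at the origin on the work surface. World frame = base frame: x ahead of the robot, y to its left, z up, the work surface at z = 0. Lengths are in mm, angles in rad, forces in N, time in s.
With the tool pointing down it reaches from about 400 to 925 mm from the base axis. Payload 3.4 kg.
Tool frame: the origin (TCP) lies midway between the tips of the shut fingers; the grasp point (between the pads) lies 19 mm behind it; z points along the fingers, y is the direction in which the jaws open and shut (so a half turn about z gives the same grasp; the last joint's range is limited). The gripper opens to 85 mm and grips with 20 to 120 N. Pads are 22 mm wide; open, the fingers measure 114 mm over their backs; the gripper's body (76 mm by 85 mm) begins 54 mm behind the grasp point. The pads swing forward as they close: fully open they stand 13 mm farther back than shut.
Start: joints at [1.159, 0.307, 1.506, -0, 1.328, -0.073], TCP at [190.585, 542.502, 231.305] pointing down, gripper open.
Joint ranges: [-3.12, 3.12], [-1.05, 2.28], [0.14, 2.33], [-1.42, 4.57], [0.1, 2.73], [-2.68, 2.68]. Speed limits (rad/s): [2.57, 2.57, 3.14, 3.14, 3.14, 3.14].

### API

Orientations are given as a rotation vector (axis times angle).
In Python, from station import get_state, imaging, arm gives the robot as it stands.
- The arm moves only by the tool arm_command, never from a script. Its argument "plan" is a list of rows, each an object of numbers: "dx", "dy", "dz": the shift along the tool's x, y, z in m; "ax", "ay", "az": the turn, a rotation vector about the tool's x, y, z in degrees. In form: [{"dx": .., "dy": .., "dz": .., "ax": .., "ay": .., "az": ..}, ...]. A call has 1 to 20 rows; each row shifts and turns the commanded pose from where the row before left it, along the tool's axes as they then stand; what a row does not reach is not made up. A row lasts 1/12 s, in which the tool goes at most 41.7 mm and 7.16 degrees, less where a joint would pass 70% of its speed; a pose out of reach is approached as far as the arm can. A call is refused whole if a number of a shift passes 0.0417 or a number of a turn 7.16, either way. A call with a gripper value outside its range is refused whole. "gripper" is the opening, from 0 (shut) to 1 (fully open), set as the call begins (left out, the last holds). The fingers move at their own pace and stop on an object; "squeeze" is the grip in N (left out, the last holds). Time passes only in rows, so rows that do not move let the fingers close. It gives the time, the measured TCP pose, the force and the opening at its end, in the units of the state.
- get_state(): the state, without advancing time (a new reading comes with each control period).
- imaging.grab_frame(name): name is "scene" or "side" or "wrist"; returns (picture, depth): 480x640x3 uint8, blue, green, red; 480x640 float32, mm along the optical axis (not along the pixel's ray), 0 where there is no reading.
- imaging.get_calibration(name): a dict with "mtx" (3x3 intrinsics, pixels), "distortion" ([k1, k2, p1, p2, k3] as OpenCV has them; the pictures are not rectified), "eye" and "rotation" of the camera in the world; the wrist camera has in their place "mount" (4x4, takes a point from camera to tool coordinates, whose origin is the TCP and whose axes are the flange's). Camera axes: x right, y down, z forward; pixel columns grow to the right and rows downward; lengths in mm; the calibration is good to about 2 mm. A picture is of the moment at which its call begins: read the wrist's pose just before it. get_calibration takes no time and is no camera call.
- arm.sign_off(): hands the job in, once; it reports no verdict.
The state is a dict: "t": time; "q": joint angles; "qvel": joint speeds; "joint_efforts": joint torques, N m; "eef_pos": TCP position; "tcp_rot": TCP orientation; "wrist_force": force on the tool from outside, world axes, zero at the start; "torque": the same for the moment, N m; "gripper_width": finger opening in mm.
Only numpy, scipy, OpenCV 4.12 (cv2) and the standard library are available. Lean on these libraries where they do the work, as an engineer would, in place of code of your own. Each camera call takes 0.05 s, during which the arm holds its last target. There are 200 camera calls.

### The job

The battery pack is locked in the push-push bay of the small charging dock. Press it down to release it, lift it out, stand it in the matching empty bay on top of the larger test set and press it down until it locks there, then let go. Press and pull gently (never more than 30 N on either bay) and leave everything else on the bench where it is.

Things in the scene. Friction and masses are not known exactly. Their poses are not given: they have to be found in the camera images.
- dock_a: Charging dock: fixed grey plastic block, 117 mm (x) by 116 mm (y) by 100 mm tall. Origin: on the table, under the centre of its bay; x points away from its front panel, which is 42 mm before the origin (the back is 75 mm behind it). The pack starts locked in its bay.
- dock_b: Test set: fixed blue instrument with screen, knob and sockets in front, 192 mm (x) by 180 mm (y) by 100 mm tall. Origin: on the table, under the centre of its bay; x points away from its front panel, which is 42 mm before the origin (the back is 150 mm behind it). The bay starts empty, latch up.
- bay_a (a point): Centre of the bay's mouth, level with the housing's top (100 mm up); x along the bay's length, y across it. A vertical shaft 42.4 mm (x) by 28.4 mm (y), its lead-in wider by 4 mm on each side over the top 6 mm. Its floor is the latch's platform, 60 mm above the table when up.
- bay_b (a point): Centre of the bay's mouth, level with the housing's top (100 mm up); x along the bay's length, y across it. A vertical shaft 42.4 mm (x) by 28.4 mm (y), its lead-in wider by 4 mm on each side over the top 6 mm. Its floor is the latch's platform, 60 mm above the table when up.
- latch_a (a joint): Charging dock's push-push latch. Value: depth of the platform below its top (m). 0 = up, free; about 0.011 (0.009 to 0.0132) = locked; down to a hard stop at 0.017 to 0.0195, it trips only in the last 0.8 mm (locking) or 2 mm (releasing) before the stop, then changes state when let up. Depths differ unseen: feel the stop. A press takes 5 N at the top, 10 N at the stop, plus 0.8 N per 10 mm/s.
- latch_b (a joint): Test set's push-push latch. Value: depth of the platform below its top (m). 0 = up, free; about 0.011 (0.009 to 0.0132) = locked; down to a hard stop at 0.0142 to 0.0205, it trips only in the last 0.8 mm (locking) or 2 mm (releasing) before the stop, then changes state when let up. Depths differ unseen: feel the stop. A press takes 5 N at the top, 10 N at the stop, plus 0.8 N per 10 mm/s.
- pack_center (a point): Battery pack: black plastic, 98 mm tall, 0.1 to 0.21 kg, the same after a half turn. The point is half-way up, 49 mm above its underside; axes as its bay's. Body 40 mm (x) by 26 mm (y), 60 mm tall to a flat shoulder; foot chamfered 1.5 mm. The shoulder is 20 mm above the housing when the latch is up, about 9 mm when locked, 0 to 6 mm at the stop.
- pack_grip (a point): Centre of the grip tab on the pack's shoulder: tab 30 mm (x) by 14 mm (y), 38 mm tall; the point is 79 mm above the pack's underside. Grooves low in the pack's broad sides take the latch's hooks, which hold it to the platform while that is down and let go within 2 mm of the top; released, the platform takes up to 1 s to rise: follow it at 10 mm/s.
- screwdriver_grip (a point): Bystander: screwdriver, 190 mm long, lying; the point is on its handle.
- fuse: Bystander: standing white cartridge fuse, 24 mm across, 60 mm tall; origin at its foot.
- tape: Bystander: roll of tape lying flat, 60 mm across, 20 mm tall; origin under its centre.
- mug: Bystander: white mug, 80 mm across, 90 mm tall; origin under its centre.
- meter: Bystander: hand multimeter lying on its back, 160 x 80 x 36 mm; origin under its centre.
- mouse: Bystander: round computer mouse, 62 mm across, 34 mm tall; origin under its centre.
- jar: Bystander: closed jar, 60 mm across, 80 mm tall; origin under its centre.
Not all that is in view belongs to the job. What is shaped like the part that bears pack_center but green or red is not meant. Leave any red look-alike of the dock_a alone.

How it is judged:
By the outcome, as a careful person would: the job done as asked, in the order asked, and still so for the second after the job is handed in, with the robot touching nothing.
It also fails if it takes over 58 s, if anything falls off the work surface, if the arm or the gripper's body presses on something with over 40 N, if the wrist force passes 120 N, or if a joint passes its speed limit or range.

## Working session

There is one attempt and no reset: what is moved stays moved. The work goes in short steps, Python scripts to look and compute and a tool call to move; the robot and the scene stay as the last step left them, time stands still between calls to the robot, and variables do not carry over. Pictures are saved under pics/ and viewed, about 8 in all and at most 12, crops included, and the job is handed in when it is done.

Besides the shell and the picture viewer there is one more tool, called after "Call:" as name([rows], argument=value, ...), one row to a line, values as JSON. arm_command: Moves the arm, as the interface text tells. Its arguments: {"type":"object","properties":{"plan":{"type":"array"},"gripper":{"type":"number"},"squeeze":{"type":"number"}},"required":["plan"]}

```bash
mkdir -p pics; ls; python3 - <<'E'
from station import get_state, imaging
import cv2,numpy as np
print(get_state())
for n in("scene","side"):
    im,d=imaging.grab_frame(n); cv2.imwrite(f"pics/{n}0.png",im); np.save(f"pics/{n}0.npy",d)
    print(imaging.get_calibration(n))
print(imaging.get_calibration("wrist"))
E
```

```text
pics
{'t': 0.0, 'q': array([ 1.15949739e+00,  3.07548427e-01,  1.50769536e+00,  1.53084357e-05,
        1.32838658e+00, -7.35217050e-02]), 'qvel': array([-9.67788005e-04, -7.09255028e-05, -1.20893845e-04, -4.25588686e-04,
       -2.55249346e-04, -2.01055620e-03]), 'joint_efforts': array([ 1.51348315e-03, -4.57562935e+01, -2.51915306e+01,  8.23895039e-05,
        1.31124633e-02, -1.32663962e-05]), 'eef_pos': array([190.29609409, 541.84893112, 230.38682452]), 'tcp_rot': array([-0.52798132, -3.09639577,  0.00310115]), 'wrist_force': array([-0.00963538, -0.55421428,  0.0993573 ]), 'torque': array([-0.00836219,  0.03133786,  0.00995486]), 'gripper_width': 85.14346781126746}
{'mtx': array([[469.13390542,   0.        , 311.28770491],
       [  0.        , 469.13390542, 247.99378366],
       [  0.        ,   0.        ,   1.        ]]), 'distortion': array([-0.0683035,  0.       ,  0.       ,  0.       ,  0.       ]), 'eye': array([ 985.27263294,  774.43196429, 1293.45217955]), 'rotation': array([-0.7227214 , -2.7376159 ,  0.92381885])}
{'mtx': array([[444.52001813,   0.        , 320.1775016
[... 213 characters left out ...]
3673 , -776.82499787,  874.30635747]), 'rotation': array([-2.19445558,  0.67350194, -0.28806368])}
{'mtx': array([[343.96521341,   0.        , 322.55027618],
       [  0.        , 343.96521341, 242.51119003],
       [  0.        ,   0.        ,   1.        ]]), 'distortion': array([-0.01842966,  0.        ,  0.        ,  0.        ,  0.        ]), 'mount': array([[-1.99818163e-05, -9.58483248e-01, -2.85148843e-01,
         7.22215429e+01],
       [ 9.99999952e-01, -1.07775975e-04,  2.92197052e-04,
         3.01200781e-01],
       [-3.10798174e-04, -2.85148824e-01,  9.58483204e-01,
        -1.41867086e+02],
       [ 0.00000000e+00,  0.00000000e+00,  0.00000000e+00,
         1.00000000e+00]])}
```

View pics/scene0.png

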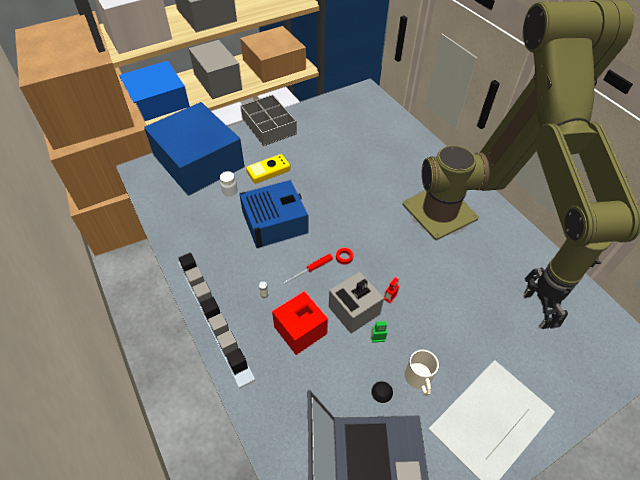

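View pics/side0.png

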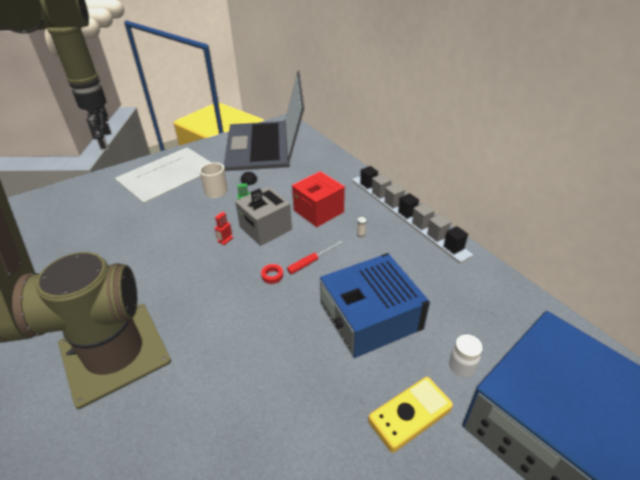

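The scene view shows the grey dock at about (357,300) with the black pack at (362,288), and the blue test set at about (275,212) with an empty bay at (288,198). The look-alikes are the red dock at (300,322) and the green (380,331) and red (391,290) packs; none of them is meant. The large plain blue box at (195,145) has no bay.

```bash
cat > h.py <<'E'
import cv2,numpy as np
from scipy.spatial.transform import Rotation as R
from station import get_state, imaging
def cloud(name,d,pose=None):
    c=imaging.get_calibration(name); h,w=d.shape
    u,v=np.meshgrid(np.arange(w),np.arange(h))
    p=cv2.undistortPoints(np.stack([u,v],-1).reshape(-1,1,2).astype(np.float32),c["mtx"],c["distortion"]).reshape(h,w,2)
    P=np.dstack([p[...,0]*d,p[...,1]*d,d])
    if name=="wrist":
        M=c["mount"];P=P@M[:3,:3].T+M[:3,3]
        return P@R.from_rotvec(pose["tcp_rot"]).as_matrix().T+pose["eef_pos"]
    return P@R.from_rotvec(c["rotation"]).as_matrix().T+c["eye"]
def top(P,mask,z0,z1):
    m=mask&(P[...,2]>z0)&(P[...,2]<z1)
    n,l,s,c=cv2.connectedComponentsWithStats(m.astype(np.uint8))
    k=1+np.argmax(s[1:,4]); q=P[l==k]
    return cv2.minAreaRect(q[:,:2].astype(np.float32)),np.median(q[:,2]),len(q)
E
python3 - <<'E'
from h import *
for n,boxes in(("scene",dict(a=(325,265,385,335),b=(235,175,312,250))),("side",dict(a=(230,180,295,245),b=(315,250,430,355)))):
    d=np.load(f"pics/{n}0.npy");P=cloud(n,d);im=cv2.imread(f"pics/{n}0.png")
    for k,(x0,y0,x1,y1) in boxes.items():
        m=np.zeros(d.shape,bool);m[y0:y1,x0:x1]=1
        r=top(P,m,92,107);print(n,k,r,cv2.boxPoints(r[0]).round().tolist())
        if k=="a":
            q=P[m&(P[...,2]>135)]; print("tab",len(q),q.mean(0) if len(q) else 0,q[:,2].max() if len(q) else 0,cv2.minAreaRect(q[:,:2].astype(np.float32)) if len(q)>3 else 0)
        else:
            q=P[m&(P[...,2]>50)&(P[...,2]<85)&(im.max(2)<60)];print("bay",len(q),q.mean(0))
im=cv2.imread("pics/scene0.png")
cv2.imwrite("pics/crop1.png",np.hstack([cv2.resize(im[255:345,315:415],(400,360),interpolation=2),cv2.resize(im[170:260,225:325],(400,360),interpolation=2)]))
E
```

```text
scene a (((503.27886962890625, 197.94384765625), (120.16448211669922, 119.86717224121094), 5.760063171386719), np.float64(100.10741023393189), 1214) [[437.0, 252.0], [450.0, 132.0], [569.0, 144.0], [557.0, 264.0]]
tab 86 [598.19852204 325.13673188 399.11708808] 1293.4521795476542 ((735.935302734375, 474.66546630859375), (779.2806396484375, 28.943532943725586), 48.12019729614258)
scene b (((557.12939453125, -249.7462921142578), (190.29092407226562, 194.17874145507812), 81.44225311279297), np.float64(97.81340875750993), 2117) [[447.0, -329.0], [639.0, -358.0], [667.0, -170.0], [475.0, -141.0]]
bay 124 [ 587.242187   -235.63580272   70.06004081]
side a (((505.8250427246094, 194.8865966796875), (120.12065124511719, 120.59469604492188), 5.296347618103027), np.float64(100.40165526072678), 887) [[440.0, 249.0], [452.0, 129.0], [571.0, 140.0], [560.0, 260.0]]
tab 95 [396.50565987 -22.55667869 305.85779158] 874.3063574663648 ((291.873291015625, -287.9477233886719), (1069.102294921875, 31.20977783203125), 67.7598648071289)
side b (((556.9549560546875, -252.32333374023438), (184.65838623046875, 196.95140075683594), 81.29190063476562), np.float64(100.30241559775021), 4918) [[446.0, -329.0], [640.0, -358.0], [668.0, -176.0], [474.0, -146.0]]
bay 222 [ 515.49211127 -274.05399346   71.72822775]
```

View pics/crop1.png

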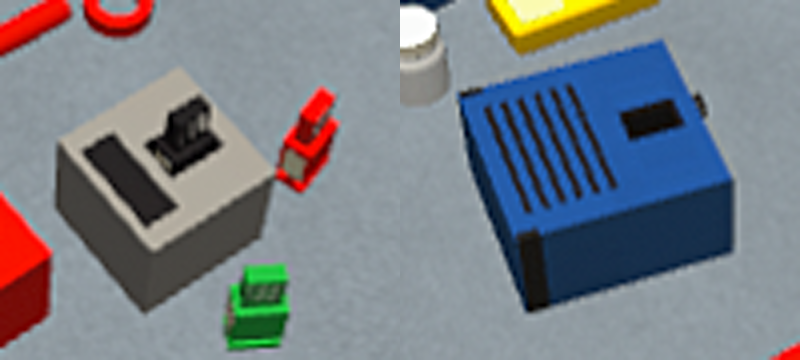

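The crop confirms it: on the left, the black pack sits in the grey dock with the red and green look-alikes beside it; on the right, the blue set has its empty black bay near the knob side. I'll move above dock_a for a wrist look.

Call:
arm_command([
  {"dx":-0.0284,"dy":-0.0162},
  {"dx":-0.0284,"dy":-0.0162},
  {"dx":-0.0284,"dy":-0.0162},
  {"dx":-0.0284,"dy":-0.0162},
  {"dx":-0.0284,"dy":-0.0162},
  {"dx":-0.0284,"dy":-0.0162},
  {"dx":-0.0284,"dy":-0.0162},
  {"dx":-0.0284,"dy":-0.0162},
  {"dx":-0.0284,"dy":-0.0162},
  {"dx":-0.0284,"dy":-0.0162},
  {"dx":-0.0284,"dy":-0.0162},
  {"dx":-0.0284,"dy":-0.0162},
  {"dx":-0.0284,"dy":-0.0162},
  {"dx":-0.0284,"dy":-0.0162},
  {"az":-6.2},
  {"az":-6.2},
  {"az":-6.2},
  {"az":-6.2},
  {},
], gripper=0.5)

```text
invalid input at $.plan[0]: expected keys dx, dy, dz, ax, ay, az
```

```bash
python3 - <<'E'
from h import *
s=get_state();im,d=imaging.grab_frame("wrist");cv2.imwrite("pics/w1.png",im);np.save("pics/w1.npy",d)
print(s["t"],s["eef_pos"],s["tcp_rot"],s["wrist_force"],s["q"])
M=R.from_rotvec(s["tcp_rot"]).as_matrix();print(M.round(3))
P=cloud("wrist",d,s);near=(abs(P[...,0]-495)<110)&(abs(P[...,1]-195)<110)
r=top(P,near,95,104);print(r)
for a,b in((104,115),(140,152)):
    m=near&(P[...,2]>a)&(P[...,2]<b);print(m.sum());print(top(P,near,a,b))
    v,u=np.nonzero(m);print(u.min(),u.max(),v.min(),v.max())
E
```

```text
0.1 [190.34199234 541.93671932 230.48823432] [-5.28034012e-01 -3.09644584e+00  2.74580437e-03] [ 0.37821996 -0.30813075  0.84743444] [ 1.15948643e+00  3.07487692e-01  1.50751869e+00  1.33842849e-05
  1.32839042e+00 -7.35044905e-02]
[[-0.943  0.331 -0.001]
 [ 0.331  0.943 -0.002]
 [ 0.    -0.002 -1.   ]]Traceback (most recent call last):
  File "<stdin>", line 6, in <module>
  File "h.py", line 16, in top
    k=1+np.argmax(s[1:,4]); q=P[l==k]
        ~~~~~~~~~^^^^^^^^^
    return _wrapfunc(a, 'argmax', axis=axis, out=out, **kwds)
    return bound(*args, **kwds)
ValueError: attempt to get argmax of an empty sequence
```

View pics/w1.png

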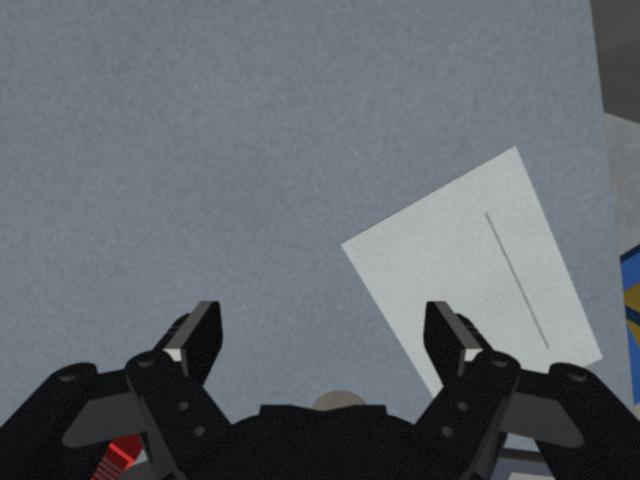

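The move was refused because every key has to be present. The picture is from the start pose and shows only paper and table. Resending the move with all keys.

Call:
arm_command([
  {"dx":-0.0284,"dy":-0.0162,"dz":0,"ax":0,"ay":0,"az":0},
  {"dx":-0.0284,"dy":-0.0162,"dz":0,"ax":0,"ay":0,"az":0},
  {"dx":-0.0284,"dy":-0.0162,"dz":0,"ax":0,"ay":0,"az":0},
  {"dx":-0.0284,"dy":-0.0162,"dz":0,"ax":0,"ay":0,"az":0},
  {"dx":-0.0284,"dy":-0.0162,"dz":0,"ax":0,"ay":0,"az":0},
  {"dx":-0.0284,"dy":-0.0162,"dz":0,"ax":0,"ay":0,"az":0},
  {"dx":-0.0284,"dy":-0.0162,"dz":0,"ax":0,"ay":0,"az":0},
  {"dx":-0.0284,"dy":-0.0162,"dz":0,"ax":0,"ay":0,"az":0},
  {"dx":-0.0284,"dy":-0.0162,"dz":0,"ax":0,"ay":0,"az":0},
  {"dx":-0.0284,"dy":-0.0162,"dz":0,"ax":0,"ay":0,"az":0},
  {"dx":-0.0284,"dy":-0.0162,"dz":0,"ax":0,"ay":0,"az":0},
  {"dx":-0.0284,"dy":-0.0162,"dz":0,"ax":0,"ay":0,"az":0},
  {"dx":-0.0284,"dy":-0.0162,"dz":0,"ax":0,"ay":0,"az":0},
  {"dx":-0.0284,"dy":-0.0162,"dz":0,"ax":0,"ay":0,"az":0},
  {"dx":0,"dy":0,"dz":0,"ax":0,"ay":0,"az":-6.2},
  {"dx":0,"dy":0,"dz":0,"ax":0,"ay":0,"az":-6.2},
  {"dx":0,"dy":0,"dz":0,"ax":0,"ay":0,"az":-6.2},
  {"dx":0,"dy":0,"dz":0,"ax":0,"ay":0,"az":-6.2},
  {"dx":0,"dy":0,"dz":0,"ax":0,"ay":0,"az":0},
  {"dx":0,"dy":0,"dz":0,"ax":0,"ay":0,"az":0},
], gripper=0.5)

```text
t: 1.82
eef_pos: [490.4, 196.6, 231.1]
tcp_rot: [0.144, -3.138, 0.0]
wrist_force: [-0.1, 0.4, -0.2]
gripper_width: 42.8
```

```bash
python3 - <<'E'
from h import *
s=get_state();im,d=imaging.grab_frame("wrist");cv2.imwrite("pics/w2.png",im);np.save("pics/w2.npy",d)
print(s["t"],s["eef_pos"],s["tcp_rot"],s["wrist_force"],s["q"])
M=R.from_rotvec(s["tcp_rot"]).as_matrix();print(M.round(3))
P=cloud("wrist",d,s);np.save("pics/P2.npy",P);near=(abs(P[...,0]-495)<110)&(abs(P[...,1]-195)<110)
for a,b in((95,104),(104,115),(140,152)):
    try:
        print(a,top(P,near,a,b));v,u=np.nonzero(near&(P[...,2]>a)&(P[...,2]<b));print(u.min(),u.max(),v.min(),v.max())
    except Exception as e: print(a,e)
E
```

```text
1.8167 [490.37934712 196.61911222 231.05083576] [ 1.44304756e-01 -3.13773199e+00  2.75918565e-04] [-0.14828178  0.40620141 -0.21676262] [ 3.01390918e-01  2.42375962e-01  1.60161424e+00 -3.37558331e-05
  1.29817329e+00 -1.36131184e+00]
[[-0.996 -0.092 -0.001]
 [-0.092  0.996 -0.   ]
 [ 0.001 -0.    -1.   ]]
95 (((505.35479736328125, 196.9017333984375), (117.90778350830078, 116.43891143798828), 5.3682355880737305), np.float64(99.37860072552891), 15605)
247 448 97 312
104 (((488.6387023925781, 195.19244384765625), (40.08895492553711, 25.984970092773438), 5.775946617126465), np.float64(109.15993912800155), 788)
304 337 207 256
140 (((488.6792297363281, 195.22055053710938), (30.396623611450195, 14.73946762084961), 5.646661758422852), np.float64(147.07226100758652), 926)
310 331 224 267
```

View pics/w2.png

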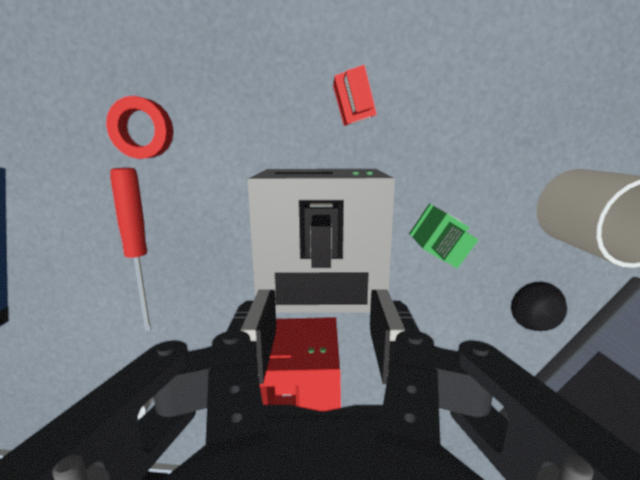

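The wrist view shows the pack's tab at (320,240) in the grey dock. The measured sizes (40x26 shoulder at 109 mm, 30x15 tab at 147 mm) match a locked pack. Descending to grip it.

Call:
arm_command([
  {"dx":0.0018,"dy":-0.0012,"dz":0.0,"ax":0,"ay":0,"az":-0.4},
  {"dx":0,"dy":0,"dz":0.03,"ax":0,"ay":0,"az":0},
  {"dx":0,"dy":0,"dz":0.03,"ax":0,"ay":0,"az":0},
  {"dx":0,"dy":0,"dz":0.025,"ax":0,"ay":0,"az":0},
  {"dx":0,"dy":0,"dz":0.018,"ax":0,"ay":0,"az":0},
  {"dx":0,"dy":0,"dz":0.01,"ax":0,"ay":0,"az":0},
  {"dx":0,"dy":0,"dz":0.006,"ax":0,"ay":0,"az":0},
  {"dx":0,"dy":0,"dz":0,"ax":0,"ay":0,"az":0},
  {"dx":0,"dy":0,"dz":0,"ax":0,"ay":0,"az":0},
], gripper=0.5)

```text
t: 2.62
eef_pos: [489.5, 195.6, 112.9]
tcp_rot: [-0.16, 3.137, 0.0]
wrist_force: [0.2, -0.3, 0.1]
gripper_width: 42.5
```

Call:
arm_command([
  {"dx":0,"dy":0,"dz":0,"ax":0,"ay":0,"az":0},
  {"dx":0,"dy":0,"dz":0,"ax":0,"ay":0,"az":0},
  {"dx":0,"dy":0,"dz":0,"ax":0,"ay":0,"az":0},
  {"dx":0,"dy":0,"dz":0,"ax":0,"ay":0,"az":0},
  {"dx":0,"dy":0,"dz":0,"ax":0,"ay":0,"az":0},
  {"dx":0,"dy":0,"dz":0,"ax":0,"ay":0,"az":0},
  {"dx":0,"dy":0,"dz":0,"ax":0,"ay":0,"az":0},
  {"dx":0,"dy":0,"dz":0,"ax":0,"ay":0,"az":0},
  {"dx":0,"dy":0,"dz":0,"ax":0,"ay":0,"az":0},
  {"dx":0,"dy":0,"dz":0,"ax":0,"ay":0,"az":0},
], gripper=0, squeeze=60)

```text
t: 3.45
eef_pos: [489.8, 195.7, 113.3]
tcp_rot: [-0.16, 3.135, 0.001]
wrist_force: [0.7, -0.4, 6.1]
gripper_width: 13.2
```

Call:
arm_command([
  {"dx":0,"dy":0,"dz":0.0008,"ax":0,"ay":0,"az":0},
  {"dx":0,"dy":0,"dz":0.0008,"ax":0,"ay":0,"az":0},
  {"dx":0,"dy":0,"dz":0.0008,"ax":0,"ay":0,"az":0},
  {"dx":0,"dy":0,"dz":0.0008,"ax":0,"ay":0,"az":0},
  {"dx":0,"dy":0,"dz":0,"ax":0,"ay":0,"az":0},
])

```text
t: 3.87
eef_pos: [489.9, 195.7, 110.4]
tcp_rot: [-0.16, 3.135, 0.001]
wrist_force: [-0.6, 0.6, 8.3]
gripper_width: 13.2
```

Call:
arm_command([
  {"dx":0,"dy":0,"dz":0.0006,"ax":0,"ay":0,"az":0},
  {"dx":0,"dy":0,"dz":0.0006,"ax":0,"ay":0,"az":0},
  {"dx":0,"dy":0,"dz":0,"ax":0,"ay":0,"az":0},
])

```text
t: 4.12
eef_pos: [489.9, 195.6, 109.3]
tcp_rot: [-0.16, 3.135, 0.001]
wrist_force: [-1.0, -0.2, 8.9]
gripper_width: 13.2
```

Call:
arm_command([
  {"dx":0,"dy":0,"dz":0.0006,"ax":0,"ay":0,"az":0},
  {"dx":0,"dy":0,"dz":0.0006,"ax":0,"ay":0,"az":0},
  {"dx":0,"dy":0,"dz":0,"ax":0,"ay":0,"az":0},
])

```text
t: 4.37
eef_pos: [489.9, 195.7, 108.2]
tcp_rot: [-0.16, 3.135, 0.001]
wrist_force: [-1.5, -0.5, 9.8]
gripper_width: 13.3
```

Call:
arm_command([
  {"dx":0,"dy":0,"dz":0.0006,"ax":0,"ay":0,"az":0},
  {"dx":0,"dy":0,"dz":0,"ax":0,"ay":0,"az":0},
])

```text
t: 4.53
eef_pos: [489.9, 195.7, 107.6]
tcp_rot: [-0.16, 3.135, 0.001]
wrist_force: [-0.3, -1.4, 9.5]
gripper_width: 13.4
```

Call:
arm_command([
  {"dx":0,"dy":0,"dz":0.0006,"ax":0,"ay":0,"az":0},
  {"dx":0,"dy":0,"dz":0,"ax":0,"ay":0,"az":0},
])

```text
t: 4.7
eef_pos: [489.9, 195.7, 107.0]
tcp_rot: [-0.16, 3.135, 0.001]
wrist_force: [-0.0, -1.0, 9.1]
gripper_width: 13.3
```

Call:
arm_command([
  {"dx":0,"dy":0,"dz":0.0006,"ax":0,"ay":0,"az":0},
  {"dx":0,"dy":0,"dz":0,"ax":0,"ay":0,"az":0},
])

```text
t: 4.87
eef_pos: [489.9, 195.7, 106.4]
tcp_rot: [-0.16, 3.135, 0.001]
wrist_force: [-0.4, -0.5, 9.0]
gripper_width: 13.4
```

Call:
arm_command([
  {"dx":0,"dy":0,"dz":0.0006,"ax":0,"ay":0,"az":0},
  {"dx":0,"dy":0,"dz":0,"ax":0,"ay":0,"az":0},
])

```text
t: 5.03
eef_pos: [489.9, 195.7, 105.9]
tcp_rot: [-0.16, 3.135, 0.001]
wrist_force: [-0.9, -0.5, 10.4]
gripper_width: 13.3
```

Call:
arm_command([
  {"dx":0,"dy":0,"dz":0.0006,"ax":0,"ay":0,"az":0},
  {"dx":0,"dy":0,"dz":0,"ax":0,"ay":0,"az":0},
])

```text
t: 5.2
eef_pos: [489.9, 195.7, 105.6]
tcp_rot: [-0.16, 3.135, 0.001]
wrist_force: [-1.8, -1.1, 12.7]
gripper_width: 13.1
```

Call:
arm_command([
  {"dx":0,"dy":0,"dz":0.0005,"ax":0,"ay":0,"az":0},
  {"dx":0,"dy":0,"dz":0,"ax":0,"ay":0,"az":0},
])

```text
t: 5.37
eef_pos: [489.9, 195.7, 105.4]
tcp_rot: [-0.16, 3.135, 0.001]
wrist_force: [-2.4, -1.1, 16.1]
gripper_width: 13.2
```

That is the stop: the force is rising while the motion stalls. Letting up at 10 mm/s.

Call:
arm_command([
  {"dx":0,"dy":0,"dz":-0.0008,"ax":0,"ay":0,"az":0},
  {"dx":0,"dy":0,"dz":-0.0008,"ax":0,"ay":0,"az":0},
  {"dx":0,"dy":0,"dz":-0.0008,"ax":0,"ay":0,"az":0},
  {"dx":0,"dy":0,"dz":-0.0008,"ax":0,"ay":0,"az":0},
  {"dx":0,"dy":0,"dz":-0.0008,"ax":0,"ay":0,"az":0},
  {"dx":0,"dy":0,"dz":-0.0008,"ax":0,"ay":0,"az":0},
  {"dx":0,"dy":0,"dz":-0.0008,"ax":0,"ay":0,"az":0},
  {"dx":0,"dy":0,"dz":-0.0008,"ax":0,"ay":0,"az":0},
  {"dx":0,"dy":0,"dz":-0.0008,"ax":0,"ay":0,"az":0},
  {"dx":0,"dy":0,"dz":-0.0008,"ax":0,"ay":0,"az":0},
  {"dx":0,"dy":0,"dz":-0.0008,"ax":0,"ay":0,"az":0},
  {"dx":0,"dy":0,"dz":-0.0008,"ax":0,"ay":0,"az":0},
])

```text
t: 6.37
eef_pos: [489.8, 195.7, 114.0]
tcp_rot: [-0.16, 3.135, 0.001]
wrist_force: [0.6, 0.2, 7.0]
gripper_width: 13.3
```

Call:
arm_command([
  {"dx":0,"dy":0,"dz":-0.0008,"ax":0,"ay":0,"az":0},
  {"dx":0,"dy":0,"dz":-0.0008,"ax":0,"ay":0,"az":0},
  {"dx":0,"dy":0,"dz":-0.0008,"ax":0,"ay":0,"az":0},
  {"dx":0,"dy":0,"dz":0,"ax":0,"ay":0,"az":0},
])

```text
t: 6.7
eef_pos: [489.9, 195.6, 116.5]
tcp_rot: [-0.16, 3.135, 0.001]
wrist_force: [-0.8, -0.6, 6.7]
gripper_width: 13.3
```

Still pushed upward above the lock depth, so the latch has released. I'll follow it up.

Call:
arm_command([
  {"dx":0,"dy":0,"dz":-0.0008,"ax":0,"ay":0,"az":0},
  {"dx":0,"dy":0,"dz":-0.0008,"ax":0,"ay":0,"az":0},
  {"dx":0,"dy":0,"dz":-0.0008,"ax":0,"ay":0,"az":0},
  {"dx":0,"dy":0,"dz":-0.0008,"ax":0,"ay":0,"az":0},
  {"dx":0,"dy":0,"dz":-0.0008,"ax":0,"ay":0,"az":0},
  {"dx":0,"dy":0,"dz":-0.0008,"ax":0,"ay":0,"az":0},
  {"dx":0,"dy":0,"dz":-0.0008,"ax":0,"ay":0,"az":0},
  {"dx":0,"dy":0,"dz":-0.0008,"ax":0,"ay":0,"az":0},
  {"dx":0,"dy":0,"dz":-0.0008,"ax":0,"ay":0,"az":0},
  {"dx":0,"dy":0,"dz":-0.0008,"ax":0,"ay":0,"az":0},
  {"dx":0,"dy":0,"dz":0,"ax":0,"ay":0,"az":0},
  {"dx":0,"dy":0,"dz":0,"ax":0,"ay":0,"az":0},
  {"dx":0,"dy":0,"dz":0,"ax":0,"ay":0,"az":0},
])

```text
t: 7.78
eef_pos: [488.8, 195.3, 123.5]
tcp_rot: [0.16, -3.137, 0.0]
wrist_force: [-0.4, -0.2, 4.5]
gripper_width: 12.9
```

Call:
arm_command([
  {"dx":0,"dy":0,"dz":-0.0008,"ax":0,"ay":0,"az":0},
  {"dx":0,"dy":0,"dz":-0.0008,"ax":0,"ay":0,"az":0},
  {"dx":0,"dy":0,"dz":-0.0008,"ax":0,"ay":0,"az":0},
  {"dx":0,"dy":0,"dz":-0.0008,"ax":0,"ay":0,"az":0},
  {"dx":0,"dy":0,"dz":0,"ax":0,"ay":0,"az":0},
  {"dx":0,"dy":0,"dz":0,"ax":0,"ay":0,"az":0},
])

```text
t: 8.28
eef_pos: [488.7, 195.4, 126.4]
tcp_rot: [0.16, -3.137, -0.0]
wrist_force: [1.9, 0.1, -0.5]
gripper_width: 13.2
```

Call:
arm_command([
  {"dx":0,"dy":0,"dz":-0.002,"ax":0,"ay":0,"az":0},
  {"dx":0,"dy":0,"dz":-0.003,"ax":0,"ay":0,"az":0},
  {"dx":0,"dy":0,"dz":-0.004,"ax":0,"ay":0,"az":0},
  {"dx":0,"dy":0,"dz":-0.006,"ax":0,"ay":0,"az":0},
  {"dx":0,"dy":0,"dz":-0.008,"ax":0,"ay":0,"az":0},
  {"dx":0,"dy":0,"dz":0,"ax":0,"ay":0,"az":0},
])

```text
t: 8.78
eef_pos: [489.7, 195.7, 151.3]
tcp_rot: [-0.16, 3.135, 0.001]
wrist_force: [0.5, 0.1, -1.6]
gripper_width: 13.4
```

Call:
arm_command([
  {"dx":0,"dy":0,"dz":-0.02,"ax":0,"ay":0,"az":0},
  {"dx":0,"dy":0,"dz":-0.03,"ax":0,"ay":0,"az":0},
  {"dx":0,"dy":0,"dz":-0.03,"ax":0,"ay":0,"az":0},
  {"dx":0,"dy":0,"dz":-0.02,"ax":0,"ay":0,"az":0},
  {"dx":0,"dy":-0.016,"dz":0,"ax":0,"ay":0,"az":0},
  {"dx":-0.0025,"dy":-0.032,"dz":0,"ax":0,"ay":0,"az":0},
  {"dx":-0.0025,"dy":-0.032,"dz":0,"ax":0,"ay":0,"az":0},
  {"dx":-0.0025,"dy":-0.032,"dz":0,"ax":0,"ay":0,"az":0},
  {"dx":-0.0025,"dy":-0.032,"dz":0,"ax":0,"ay":0,"az":0},
  {"dx":-0.0025,"dy":-0.032,"dz":0,"ax":0,"ay":0,"az":0},
  {"dx":-0.0025,"dy":-0.032,"dz":0,"ax":0,"ay":0,"az":0},
  {"dx":-0.0025,"dy":-0.032,"dz":0,"ax":0,"ay":0,"az":0},
  {"dx":-0.0025,"dy":-0.032,"dz":0,"ax":0,"ay":0,"az":0},
  {"dx":-0.0025,"dy":-0.032,"dz":0,"ax":0,"ay":0,"az":0},
  {"dx":-0.0025,"dy":-0.032,"dz":0,"ax":0,"ay":0,"az":0},
  {"dx":0,"dy":-0.032,"dz":0,"ax":0,"ay":0,"az":0},
  {"dx":0,"dy":-0.032,"dz":0,"ax":0,"ay":0,"az":0},
  {"dx":0,"dy":-0.032,"dz":0,"ax":0,"ay":0,"az":0},
  {"dx":0,"dy":-0.02,"dz":0,"ax":0,"ay":0,"az":0},
])

```text
t: 10.37
eef_pos: [559.3, -254.7, 249.3]
tcp_rot: [0.158, -3.137, 0.001]
wrist_force: [0.5, 0.8, -1.1]
gripper_width: 13.2
```

Call:
arm_command([
  {"dx":0,"dy":0,"dz":0,"ax":0,"ay":0,"az":4.8},
  {"dx":0,"dy":0,"dz":0,"ax":0,"ay":0,"az":4.8},
  {"dx":0,"dy":0,"dz":0,"ax":0,"ay":0,"az":4.8},
  {"dx":0,"dy":0,"dz":0,"ax":0,"ay":0,"az":0},
  {"dx":0,"dy":0,"dz":0,"ax":0,"ay":0,"az":0},
])

```text
t: 10.78
eef_pos: [559.2, -251.5, 249.3]
tcp_rot: [-0.231, -3.132, -0.001]
wrist_force: [1.0, -0.1, -1.6]
gripper_width: 13.4
```

```bash
python3 - <<'E'
from h import *
s=get_state();im,d=imaging.grab_frame("wrist");cv2.imwrite("pics/w3.png",im);np.save("pics/w3.npy",d)
print(s["t"],s["eef_pos"],s["tcp_rot"],s["wrist_force"],s["q"])
M=R.from_rotvec(s["tcp_rot"]).as_matrix();print(M.round(3))
P=cloud("wrist",d,s);np.save("pics/P3.npy",P)
near=(abs(P[...,0]-555)<125)&(abs(P[...,1]+250)<125)
print(top(P,near,94,106))
m=near&(P[...,2]>54)&(P[...,2]<66)&(abs(P[...,0]-502)<40)&(abs(P[...,1]+242)<60);print(top(P,m,54,66))
v,u=np.nonzero(m);print(u.min(),u.max(),v.min(),v.max())
E
```

```text
10.7833 [ 559.24446139 -251.45033257  249.29733566] [-2.30783958e-01 -3.13212046e+00 -8.61457632e-04] [ 1.02983929 -0.0502827  -1.59085313] [-4.91481425e-01  3.48220927e-01  1.39587678e+00  1.04698588e-04
  1.39861432e+00 -1.91519562e+00]
[[-0.989  0.147 -0.001]
 [ 0.147  0.989  0.001]
 [ 0.001  0.    -1.   ]]
(((557.6885375976562, -252.59947204589844), (182.4947052001953, 193.7102508544922), 81.2964096069336), np.float64(99.27145983095252), 36498)
(((505.5649719238281, -244.52320861816406), (28.564531326293945, 40.50939178466797), 81.15364074707031), np.float64(59.239380178165376), 1154)
306 336 136 183
```

View pics/w3.png

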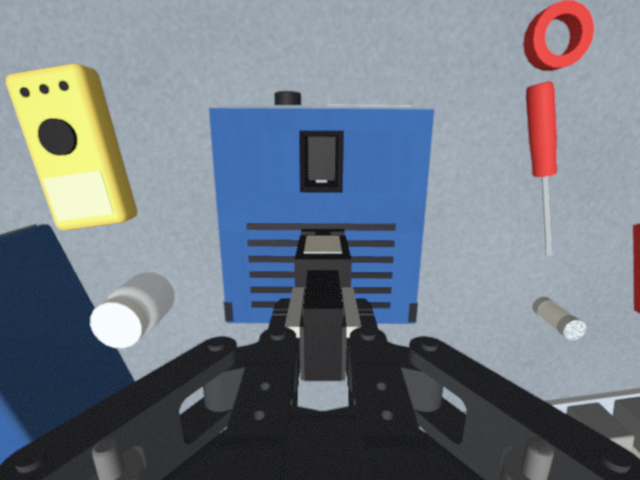

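The wrist view shows the blue set with its empty bay at (321,161), floor at about 59 mm, and the pack held upright at (323,300). Next I measure the bay mouth's rim and the pack in the hand.

```bash
python3 - <<'E'
from h import *
P=np.load("pics/P3.npy");im=cv2.imread("pics/w3.png")
rv=np.array([-2.30783958e-01,-3.13212046,-8.61457632e-04]);p=np.array([559.24446139,-251.45033257,249.29733566])
T=(P-p)@R.from_rotvec(rv).as_matrix()
# hole in top: pixels inside dock not at top height nor blue
m=np.zeros(P.shape[:2],bool);m[118:205,285:360]=1
blue=(im[...,0]>im[...,2].astype(int)+50)
hole=(m&~blue).astype(np.uint8)
n,l,s,c=cv2.connectedComponentsWithStats(hole);k=1+np.argmax(s[1:,4]);print(s[k],c[k])
# project hole pixels on z=99.3..100 plane
cal=imaging.get_calibration("wrist");M=cal["mount"];Rw=R.from_rotvec(rv).as_matrix()
eye=Rw@M[:3,3]+p
v,u=np.nonzero(l==k);cn=cv2.findContours((l==k).astype(np.uint8),0,1)[0][0].reshape(-1,1,2).astype(np.float32)
d=cv2.undistortPoints(cn,cal["mtx"],cal["distortion"]).reshape(-1,2);D=np.c_[d,np.ones(len(d))]@(Rw@M[:3,:3]).T
Q=eye+D*((99.6-eye[2])/D[:,2])[:,None]
r=cv2.minAreaRect(Q[:,:2].astype(np.float32));print("mouth",r)
C=np.r_[r[0],99.6];print("mouth in tool",(C-p)@Rw)
def st(a): return np.percentile(a,[2,50,98]).round(1) if len(a) else 0
w=(abs(T[...,1])<22)&(abs(T[...,0])<30)
for nm,z0,z1 in(("tabtop",-42,-28),("shoulder",0,8),("side",15,60)):
    q=T[w&(T[...,2]>z0)&(T[...,2]<z1)];print(nm,len(q),[st(q[:,i]) for i in range(3)])
f=T[w&(T[...,2]>12)&(T[...,2]<58)&(T[...,0]>14)]
print("front fit: x=",np.polyfit(f[:,2],f[:,0],1),"vs y",np.polyfit(f[:,1],f[:,0],1))
E
```

```text
[ 300  131   43   61 2597] [320.90296496 160.77396997]
mouth ((504.3664245605469, -244.32656860351562), (35.23738479614258, 48.50013732910156), 81.56455993652344)
mouth in tool [ 55.17695734  -1.06777636 149.75313845]
tabtop 4453 [array([-13.3,   5.8,  16.1]), array([-13.9,   0.1,  14.2]), array([-40.9, -33.6, -28.6])]
shoulder 1249 [array([ 8. , 16.7, 21.1]), array([-12.4,   0. ,  12.8]), array([0.8, 4.5, 7.4])]
side 1077 [array([19.1, 21. , 21.6]), array([-12.4,  -0. ,  12.7]), array([15.5, 33.3, 59. ])]
front fit: x= [-1.84338982e-02  2.14947047e+01] vs y [-8.55685422e-04  2.09108132e+01]
```

Call:
arm_command([
  {"dx":0.015,"dy":-0.0011,"dz":0,"ax":0,"ay":0,"az":0},
  {"dx":0.0241,"dy":0,"dz":0,"ax":0,"ay":0,"az":0},
  {"dx":0.015,"dy":0,"dz":0,"ax":0,"ay":0,"az":0},
  {"dx":0,"dy":0,"dz":0.02,"ax":0,"ay":0,"az":0},
  {"dx":0,"dy":0,"dz":0.025,"ax":0,"ay":0,"az":0},
  {"dx":0,"dy":0,"dz":0.02,"ax":0,"ay":0,"az":0},
  {"dx":0,"dy":0,"dz":0.01,"ax":0,"ay":0,"az":0},
  {"dx":0,"dy":0,"dz":0.005,"ax":0,"ay":0,"az":0},
  {"dx":0,"dy":0,"dz":0,"ax":0,"ay":0,"az":0},
  {"dx":0,"dy":0,"dz":0,"ax":0,"ay":0,"az":0},
  {"dx":0,"dy":0,"dz":0,"ax":0,"ay":0,"az":0},
])

```text
t: 11.75
eef_pos: [507.2, -245.3, 170.7]
tcp_rot: [0.233, 3.131, -0.002]
wrist_force: [-0.2, -0.6, -1.1]
gripper_width: 13.3
```

```bash
python3 - <<'E'
from h import *
s=get_state();im,d=imaging.grab_frame("wrist");cv2.imwrite("pics/w4.png",im)
print(s["t"],s["eef_pos"],s["tcp_rot"],s["wrist_force"])
M=R.from_rotvec(s["tcp_rot"]).as_matrix()
print("mouth in tool now",(np.array([504.5,-244.3,99.6])-s["eef_pos"])@M)
P=cloud("wrist",d,s);T=(P-s["eef_pos"])@M
f=T[(abs(T[...,1])<10)&(abs(T[...,0])<30)&(T[...,2]>12)&(T[...,2]<55)&(T[...,0]>14)];print("front",np.median(f[:,0]))
cv2.imwrite("pics/w4c.png",cv2.resize(im[180:420,200:440],(600,600),interpolation=2))
E
```

```text
11.75 [ 507.16063811 -245.25429133  170.65272561] [ 2.33436739e-01  3.13068453e+00 -1.68703914e-03] [-0.15234028 -0.55639491 -1.0885747 ]
mouth in tool now [ 2.93548022  0.61359457 71.04566096]
front 21.16090289214339
```

View pics/w4c.png

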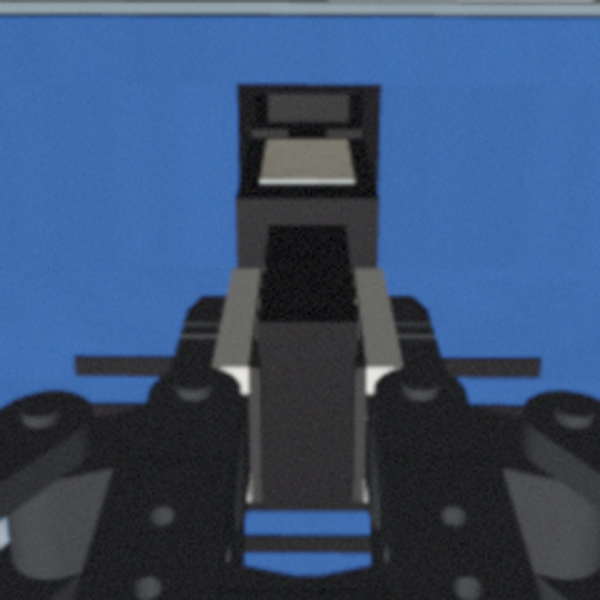

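The crop shows the pack's foot just over the mouth, whose front edge is visible at crop row 85 and its sides at columns 237 and 380. I'll check the offset directly in the tool frame.

```bash
python3 - <<'E'
from h import *
im=cv2.imread("pics/w4.png").astype(int);b=(im[...,0]-im[...,2])
cal=imaging.get_calibration("wrist");M=cal["mount"]
def onplane(u,v,z):
    d=cv2.undistortPoints(np.array([[[u,v]]],np.float32),cal["mtx"],cal["distortion"]).reshape(2)
    D=M[:3,:3]@np.r_[d,1]; return M[:3,3]+D*(z-M[2,3])/D[2]
def edge(prof): # subpixel crossings of half level
    h=(prof.max()+prof.min())/2; i=np.nonzero(np.diff(np.sign(prof-h)))[0]
    return i+(h-prof[i])/(prof[i+1]-prof[i])
rows=[216,220,226,232]
for v in rows:
    e=edge(b[v,270:380].astype(float))+270; print("row",v,e, onplane(e[0],v,71)[1],onplane(e[-1],v,71)[1])
for u in(305,322,340):
    e=edge(b[195:235,u].astype(float))+195; print("col",u,e,onplane(u,e[0],71))
E
```

```text
row 216 [294.875      351.56097561] -17.18244871955086 18.605984428468204
row 220 [294.96428571 351.35714286] -17.184724487975878 18.53840602661769
row 226 [295.18       351.13043478] -17.13626379504378 18.486682284831918
row 232 [295.15957447 351.09375   ] -17.238627522935744 18.556283281545287
col 305 [213.43] [ 27.94707354 -10.76588607  71.        ]
col 322 [213.53191489] [ 2.78796419e+01 -5.71466994e-02  7.10000000e+01]
col 340 [213.75555556] [27.73581685 11.28502402 71.        ]
```

Call:
arm_command([
  {"dx":0.0016,"dy":0.0007,"dz":0,"ax":0,"ay":0,"az":0},
  {"dx":0,"dy":0,"dz":0.003,"ax":0,"ay":0,"az":0},
  {"dx":0,"dy":0,"dz":0.003,"ax":0,"ay":0,"az":0},
  {"dx":0,"dy":0,"dz":0.002,"ax":0,"ay":0,"az":0},
  {"dx":0,"dy":0,"dz":0.002,"ax":0,"ay":0,"az":0},
  {"dx":0,"dy":0,"dz":0.001,"ax":0,"ay":0,"az":0},
  {"dx":0,"dy":0,"dz":0.001,"ax":0,"ay":0,"az":0},
  {"dx":0,"dy":0,"dz":0.001,"ax":0,"ay":0,"az":0},
  {"dx":0,"dy":0,"dz":0,"ax":0,"ay":0,"az":0},
])

```text
t: 12.55
eef_pos: [504.6, -243.8, 156.2]
tcp_rot: [-0.234, -3.132, -0.0]
wrist_force: [-0.2, -0.7, -1.1]
gripper_width: 13.4
```

Call:
arm_command([
  {"dx":0,"dy":0,"dz":0.001,"ax":0,"ay":0,"az":0},
  {"dx":0,"dy":0,"dz":0.001,"ax":0,"ay":0,"az":0},
  {"dx":0,"dy":0,"dz":0.001,"ax":0,"ay":0,"az":0},
])

```text
t: 12.8
eef_pos: [504.7, -243.8, 153.4]
tcp_rot: [0.234, 3.133, -0.0]
wrist_force: [0.3, -0.1, -0.5]
gripper_width: 13.0
```

Past the lead-in with no contact force. Continuing down.

Call:
arm_command([
  {"dx":0,"dy":0,"dz":0.002,"ax":0,"ay":0,"az":0},
  {"dx":0,"dy":0,"dz":0.002,"ax":0,"ay":0,"az":0},
  {"dx":0,"dy":0,"dz":0.002,"ax":0,"ay":0,"az":0},
  {"dx":0,"dy":0,"dz":0.002,"ax":0,"ay":0,"az":0},
  {"dx":0,"dy":0,"dz":0.002,"ax":0,"ay":0,"az":0},
])

```text
t: 13.22
eef_pos: [504.6, -243.8, 143.1]
tcp_rot: [-0.234, -3.133, -0.0]
wrist_force: [-0.3, -0.5, -1.2]
gripper_width: 13.2
```

Call:
arm_command([
  {"dx":0,"dy":0,"dz":0.002,"ax":0,"ay":0,"az":0},
  {"dx":0,"dy":0,"dz":0.002,"ax":0,"ay":0,"az":0},
  {"dx":0,"dy":0,"dz":0.002,"ax":0,"ay":0,"az":0},
  {"dx":0,"dy":0,"dz":0.002,"ax":0,"ay":0,"az":0},
  {"dx":0,"dy":0,"dz":0.002,"ax":0,"ay":0,"az":0},
  {"dx":0,"dy":0,"dz":0.002,"ax":0,"ay":0,"az":0},
])

```text
t: 13.72
eef_pos: [504.6, -243.8, 131.2]
tcp_rot: [-0.234, -3.133, -0.0]
wrist_force: [-0.3, -1.3, -1.1]
gripper_width: 13.4
```

Call:
arm_command([
  {"dx":0,"dy":0,"dz":0.0015,"ax":0,"ay":0,"az":0},
  {"dx":0,"dy":0,"dz":0.0015,"ax":0,"ay":0,"az":0},
  {"dx":0,"dy":0,"dz":0.001,"ax":0,"ay":0,"az":0},
  {"dx":0,"dy":0,"dz":0.001,"ax":0,"ay":0,"az":0},
  {"dx":0,"dy":0,"dz":0.001,"ax":0,"ay":0,"az":0},
  {"dx":0,"dy":0,"dz":0.001,"ax":0,"ay":0,"az":0},
  {"dx":0,"dy":0,"dz":0.001,"ax":0,"ay":0,"az":0},
  {"dx":0,"dy":0,"dz":0.001,"ax":0,"ay":0,"az":0},
  {"dx":0,"dy":0,"dz":0,"ax":0,"ay":0,"az":0},
])

```text
t: 14.47
eef_pos: [504.8, -243.9, 123.0]
tcp_rot: [0.234, 3.132, -0.0]
wrist_force: [-0.3, 0.5, 5.4]
gripper_width: 12.9
```

Call:
arm_command([
  {"dx":0,"dy":0,"dz":0.0008,"ax":0,"ay":0,"az":0},
  {"dx":0,"dy":0,"dz":0.0008,"ax":0,"ay":0,"az":0},
  {"dx":0,"dy":0,"dz":0.0008,"ax":0,"ay":0,"az":0},
  {"dx":0,"dy":0,"dz":0.0008,"ax":0,"ay":0,"az":0},
  {"dx":0,"dy":0,"dz":0.0008,"ax":0,"ay":0,"az":0},
  {"dx":0,"dy":0,"dz":0,"ax":0,"ay":0,"az":0},
])

```text
t: 14.97
eef_pos: [504.9, -243.9, 119.2]
tcp_rot: [0.234, 3.132, -0.001]
wrist_force: [-1.0, 0.7, 5.9]
gripper_width: 13.3
```

Call:
arm_command([
  {"dx":0,"dy":0,"dz":0.0008,"ax":0,"ay":0,"az":0},
  {"dx":0,"dy":0,"dz":0.0008,"ax":0,"ay":0,"az":0},
  {"dx":0,"dy":0,"dz":0.0008,"ax":0,"ay":0,"az":0},
  {"dx":0,"dy":0,"dz":0.0008,"ax":0,"ay":0,"az":0},
  {"dx":0,"dy":0,"dz":0,"ax":0,"ay":0,"az":0},
])

```text
t: 15.38
eef_pos: [504.9, -244.0, 116.2]
tcp_rot: [0.234, 3.132, -0.001]
wrist_force: [-1.7, 0.0, 6.1]
gripper_width: 13.0
```

Call:
arm_command([
  {"dx":0,"dy":0,"dz":0.0008,"ax":0,"ay":0,"az":0},
  {"dx":0,"dy":0,"dz":0.0008,"ax":0,"ay":0,"az":0},
  {"dx":0,"dy":0,"dz":0.0008,"ax":0,"ay":0,"az":0},
  {"dx":0,"dy":0,"dz":0.0008,"ax":0,"ay":0,"az":0},
  {"dx":0,"dy":0,"dz":0,"ax":0,"ay":0,"az":0},
])

```text
t: 15.8
eef_pos: [504.9, -244.0, 113.1]
tcp_rot: [0.234, 3.132, -0.001]
wrist_force: [-1.2, 1.2, 8.2]
gripper_width: 13.3
```

Call:
arm_command([
  {"dx":0,"dy":0,"dz":0.0006,"ax":0,"ay":0,"az":0},
  {"dx":0,"dy":0,"dz":0.0006,"ax":0,"ay":0,"az":0},
  {"dx":0,"dy":0,"dz":0,"ax":0,"ay":0,"az":0},
])

```text
t: 16.05
eef_pos: [504.9, -243.9, 112.0]
tcp_rot: [0.234, 3.132, -0.001]
wrist_force: [-2.4, 1.9, 7.8]
gripper_width: 13.3
```

Call:
arm_command([
  {"dx":0,"dy":0,"dz":0.0006,"ax":0,"ay":0,"az":0},
  {"dx":0,"dy":0,"dz":0.0006,"ax":0,"ay":0,"az":0},
  {"dx":0,"dy":0,"dz":0,"ax":0,"ay":0,"az":0},
])

```text
t: 16.3
eef_pos: [504.9, -244.0, 110.8]
tcp_rot: [0.234, 3.132, -0.001]
wrist_force: [-2.5, 0.5, 8.4]
gripper_width: 13.0
```

Call:
arm_command([
  {"dx":0,"dy":0,"dz":0.0006,"ax":0,"ay":0,"az":0},
  {"dx":0,"dy":0,"dz":0.0006,"ax":0,"ay":0,"az":0},
  {"dx":0,"dy":0,"dz":0,"ax":0,"ay":0,"az":0},
])

```text
t: 16.55
eef_pos: [504.9, -243.9, 109.7]
tcp_rot: [0.234, 3.132, -0.001]
wrist_force: [-2.5, 1.6, 9.1]
gripper_width: 13.1
```

Call:
arm_command([
  {"dx":0,"dy":0,"dz":0.0006,"ax":0,"ay":0,"az":0},
  {"dx":0,"dy":0,"dz":0.0006,"ax":0,"ay":0,"az":0},
  {"dx":0,"dy":0,"dz":0,"ax":0,"ay":0,"az":0},
])

```text
t: 16.8
eef_pos: [504.9, -244.0, 108.6]
tcp_rot: [0.234, 3.132, -0.001]
wrist_force: [-1.7, 1.1, 8.9]
gripper_width: 13.3
```

Call:
arm_command([
  {"dx":0,"dy":0,"dz":0.0006,"ax":0,"ay":0,"az":0},
  {"dx":0,"dy":0,"dz":0.0006,"ax":0,"ay":0,"az":0},
  {"dx":0,"dy":0,"dz":0,"ax":0,"ay":0,"az":0},
])

```text
t: 17.05
eef_pos: [504.9, -243.9, 107.4]
tcp_rot: [0.234, 3.132, -0.001]
wrist_force: [-2.3, 1.8, 9.1]
gripper_width: 13.2
```

Call:
arm_command([
  {"dx":0,"dy":0,"dz":0.0006,"ax":0,"ay":0,"az":0},
  {"dx":0,"dy":0,"dz":0,"ax":0,"ay":0,"az":0},
])

```text
t: 17.22
eef_pos: [504.9, -243.9, 106.9]
tcp_rot: [0.234, 3.132, -0.001]
wrist_force: [-1.0, 0.7, 10.2]
gripper_width: 13.4
```

Call:
arm_command([
  {"dx":0,"dy":0,"dz":0.0006,"ax":0,"ay":0,"az":0},
  {"dx":0,"dy":0,"dz":0,"ax":0,"ay":0,"az":0},
])

```text
t: 17.38
eef_pos: [504.9, -244.0, 106.3]
tcp_rot: [0.234, 3.132, -0.001]
wrist_force: [-2.6, 0.8, 9.5]
gripper_width: 12.9
```

Call:
arm_command([
  {"dx":0,"dy":0,"dz":0.0006,"ax":0,"ay":0,"az":0},
  {"dx":0,"dy":0,"dz":0,"ax":0,"ay":0,"az":0},
])

```text
t: 17.55
eef_pos: [504.9, -244.0, 105.8]
tcp_rot: [0.234, 3.132, -0.001]
wrist_force: [-2.2, 2.3, 11.1]
gripper_width: 13.2
```

Call:
arm_command([
  {"dx":0,"dy":0,"dz":0.0005,"ax":0,"ay":0,"az":0},
  {"dx":0,"dy":0,"dz":0,"ax":0,"ay":0,"az":0},
])

```text
t: 17.72
eef_pos: [504.9, -244.0, 105.5]
tcp_rot: [0.234, 3.132, -0.001]
wrist_force: [-2.1, 1.7, 12.3]
gripper_width: 13.2
```

Call:
arm_command([
  {"dx":0,"dy":0,"dz":0.0005,"ax":0,"ay":0,"az":0},
  {"dx":0,"dy":0,"dz":0,"ax":0,"ay":0,"az":0},
])

```text
t: 17.88
eef_pos: [504.9, -244.0, 105.2]
tcp_rot: [0.234, 3.131, -0.001]
wrist_force: [-2.9, 1.4, 13.1]
gripper_width: 12.9
```

Call:
arm_command([
  {"dx":0,"dy":0,"dz":0.0006,"ax":0,"ay":0,"az":0},
  {"dx":0,"dy":0,"dz":0,"ax":0,"ay":0,"az":0},
])

```text
t: 18.05
eef_pos: [504.9, -244.0, 104.5]
tcp_rot: [0.234, 3.131, -0.001]
wrist_force: [-2.1, 2.5, 12.5]
gripper_width: 13.4
```

Call:
arm_command([
  {"dx":0,"dy":0,"dz":0.0005,"ax":0,"ay":0,"az":0},
  {"dx":0,"dy":0,"dz":0,"ax":0,"ay":0,"az":0},
])

```text
t: 18.22
eef_pos: [504.9, -244.0, 103.7]
tcp_rot: [0.234, 3.132, -0.001]
wrist_force: [-2.8, 1.3, 9.0]
gripper_width: 13.1
```

Call:
arm_command([
  {"dx":0,"dy":0,"dz":0.0005,"ax":0,"ay":0,"az":0},
  {"dx":0,"dy":0,"dz":0,"ax":0,"ay":0,"az":0},
])

```text
t: 18.38
eef_pos: [504.9, -244.0, 103.1]
tcp_rot: [0.234, 3.132, -0.001]
wrist_force: [-2.5, 0.8, 10.2]
gripper_width: 13.7
```

Call:
arm_command([
  {"dx":0,"dy":0,"dz":0.0004,"ax":0,"ay":0,"az":0},
  {"dx":0,"dy":0,"dz":0,"ax":0,"ay":0,"az":0},
])

```text
t: 18.55
eef_pos: [504.9, -244.0, 102.7]
tcp_rot: [0.234, 3.132, -0.001]
wrist_force: [-1.3, 0.8, 9.9]
gripper_width: 13.4
```

The force eased while the TCP kept sinking, so either the grip slipped or the shaft is rubbing. I'll measure the pack in the hand.

```bash
cat > m.py <<'E'
from h import *
import sys
s=get_state();im,d=imaging.grab_frame("wrist");cv2.imwrite(f"pics/{sys.argv[1]}.png",im)
M=R.from_rotvec(s["tcp_rot"]).as_matrix();P=cloud("wrist",d,s);T=(P-s["eef_pos"])@M
print(s["t"],s["eef_pos"],s["wrist_force"])
g=im.max(2)
C=(np.array([504.6,-244.2,0])-s["eef_pos"])@M
q=T[(abs(T[...,1])<5)&(abs(T[...,0]-1)<10)];print("tabtop tool z",np.percentile(q[:,2],[5,50,95]))
f=(abs(T[...,1])<11)&(T[...,0]>17.2)&(T[...,0]<20.3)
print("shoulder tool z",np.percentile(T[f][:,2],[10,50,90]),f.sum())
f=(abs(T[...,1])<14)&(T[...,0]>31)&(T[...,0]<40);print("housing tool z",np.median(T[f][:,2]),f.sum())
E
python3 m.py w5
python3 - <<'E'
from h import *
P=np.load("pics/P3.npy")
rv=np.array([-2.30783958e-01,-3.13212046,-8.61457632e-04]);p=np.array([559.24446139,-251.45033257,249.29733566])
T=(P-p)@R.from_rotvec(rv).as_matrix()
q=T[(abs(T[...,1])<5)&(abs(T[...,0]-1)<10)];print("before tabtop",np.percentile(q[:,2],[5,50,95]))
f=(abs(T[...,1])<11)&(T[...,0]>17.2)&(T[...,0]<20.3);print("before sh",np.percentile(T[f][:,2],[10,50,90]))
E
```

```text
18.55 [ 504.90323831 -243.95536529  102.67241413] [-1.34559269  0.84357823  9.91809618]
tabtop tool z [-91.39696841 -80.18702868 -33.06469011]
shoulder tool z [-98.53845995 -94.81890076   4.12414972] 2197
housing tool z 3.4098133278986085 1296
before tabtop [-91.46219962 -79.43499682 -32.62029956]
before sh [-98.41363208 -94.46875448   4.86350939]
```

```bash
cat > m.py <<'E'
from h import *
import sys
s=get_state();im,d=imaging.grab_frame("wrist");cv2.imwrite(f"pics/{sys.argv[1]}.png",im)
def rep(T,k):
    a=T[...,2];y=abs(T[...,1])
    for n,f in(("tab",(y<5)&(T[...,0]>0)&(T[...,0]<14)&(a>-42)&(a<-25)),("sh",(y<11)&(T[...,0]>17.4)&(T[...,0]<20)&(a>-5)&(a<12)),("house",(y<14)&(T[...,0]>31)&(T[...,0]<40)&(a>-30))):
        print(k,n,f.sum(),np.percentile(a[f],[10,50,90]).round(2) if f.any() else 0)
M=R.from_rotvec(s["tcp_rot"]).as_matrix();P=cloud("wrist",d,s)
print(s["t"],s["eef_pos"],s["wrist_force"]);rep((P-s["eef_pos"])@M,"now")
rv=np.array([-2.30783958e-01,-3.13212046,-8.61457632e-04]);p=np.array([559.24446139,-251.45033257,249.29733566])
if len(sys.argv)>2: rep((np.load("pics/P3.npy")-p)@R.from_rotvec(rv).as_matrix(),"before")
cv2.imwrite(f"pics/{sys.argv[1]}c.png",cv2.resize(im[180:420,200:440],(600,600),interpolation=2))
E
python3 m.py w6 1
```

```text
18.6 [ 504.90069719 -243.93444779  102.65244276] [-2.50377854  1.63049198 10.10447954]
now tab 969 [-34.29 -33.58 -32.86]
now sh 259 [3.69 4.46 5.18]
now house 1282 [2.59 3.36 4.2 ]
before tab 971 [-34.25 -33.53 -32.82]
before sh 264 [3.74 4.47 5.25]
before house 471 [153.37 175.56 197.17]
```

View pics/w6c.png

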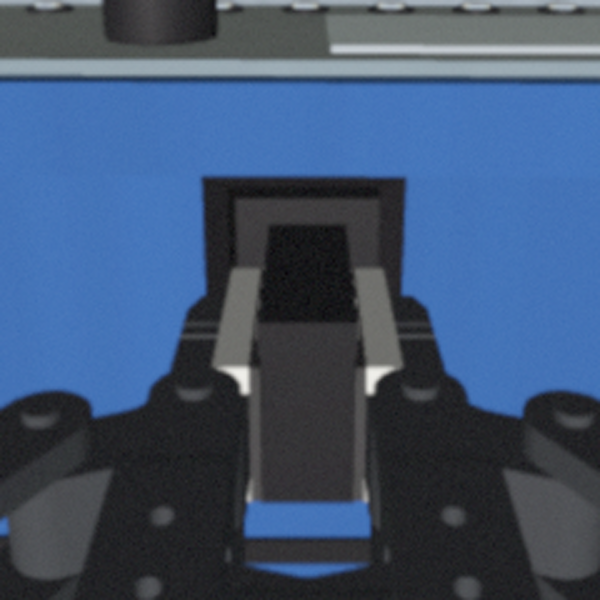

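There's no slip: tab and shoulder readings are the same as before. The pack is deep, with its shoulder about level with the housing, so the 13 N was rubbing or a detent. I'll press on in small steps for a clear stop.

Call:
arm_command([
  {"dx":0,"dy":0,"dz":0.0004,"ax":0,"ay":0,"az":0},
  {"dx":0,"dy":0,"dz":0,"ax":0,"ay":0,"az":0},
])

```text
t: 18.82
eef_pos: [504.9, -244.0, 102.3]
tcp_rot: [0.234, 3.132, -0.001]
wrist_force: [-2.8, 0.6, 11.0]
gripper_width: 13.2
```

Call:
arm_command([
  {"dx":0,"dy":0,"dz":0.0004,"ax":0,"ay":0,"az":0},
  {"dx":0,"dy":0,"dz":0,"ax":0,"ay":0,"az":0},
])

```text
t: 18.98
eef_pos: [504.9, -244.0, 102.0]
tcp_rot: [0.234, 3.132, -0.001]
wrist_force: [-1.8, 2.2, 11.2]
gripper_width: 13.1
```

Call:
arm_command([
  {"dx":0,"dy":0,"dz":0.0005,"ax":0,"ay":0,"az":0},
  {"dx":0,"dy":0,"dz":0,"ax":0,"ay":0,"az":0},
])

```text
t: 19.15
eef_pos: [504.9, -244.0, 101.5]
tcp_rot: [0.234, 3.132, -0.001]
wrist_force: [-2.6, 1.3, 11.4]
gripper_width: 13.5
```

Call:
arm_command([
  {"dx":0,"dy":0,"dz":0.0005,"ax":0,"ay":0,"az":0},
  {"dx":0,"dy":0,"dz":0,"ax":0,"ay":0,"az":0},
])

```text
t: 19.32
eef_pos: [504.9, -244.0, 101.2]
tcp_rot: [0.234, 3.132, -0.001]
wrist_force: [-3.0, 1.3, 12.2]
gripper_width: 13.5
```

```bash
python3 m.py w7
```

```text
19.3167 [ 504.93108056 -243.99090814  101.16472135] [-2.96650645  1.32743975 12.23203905]
now tab 983 [-34.31 -33.6  -32.93]
now sh 264 [3.66 4.38 5.19]
now house 1313 [1.13 1.87 2.67]
```

View pics/w7c.png

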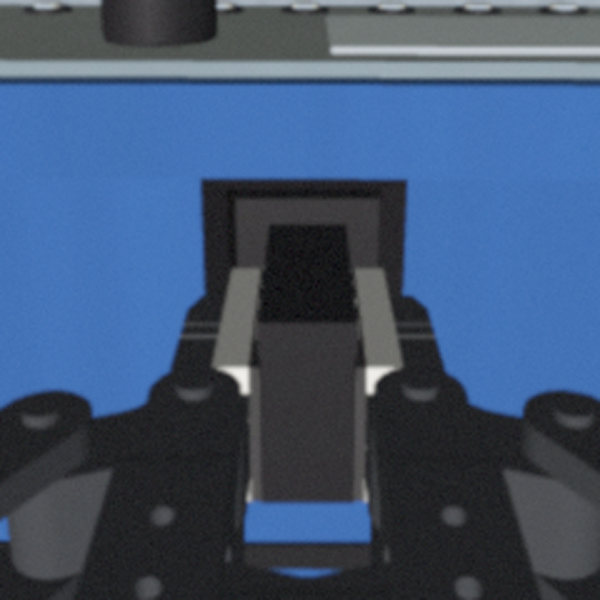

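The pack moves rigidly with the hand and is already as deep as the latch should go. I'll let up gently and watch whether it locks around TCP 111–115; if it doesn't, I can press again.

Call:
arm_command([
  {"dx":0,"dy":0,"dz":-0.0008,"ax":0,"ay":0,"az":0},
  {"dx":0,"dy":0,"dz":-0.0008,"ax":0,"ay":0,"az":0},
  {"dx":0,"dy":0,"dz":-0.0008,"ax":0,"ay":0,"az":0},
  {"dx":0,"dy":0,"dz":0,"ax":0,"ay":0,"az":0},
])

```text
t: 19.7
eef_pos: [504.9, -244.0, 103.2]
tcp_rot: [0.234, 3.132, -0.001]
wrist_force: [-1.8, 0.9, 9.8]
gripper_width: 13.0
```

Call:
arm_command([
  {"dx":0,"dy":0,"dz":-0.0008,"ax":0,"ay":0,"az":0},
  {"dx":0,"dy":0,"dz":-0.0008,"ax":0,"ay":0,"az":0},
  {"dx":0,"dy":0,"dz":-0.0008,"ax":0,"ay":0,"az":0},
  {"dx":0,"dy":0,"dz":-0.0008,"ax":0,"ay":0,"az":0},
  {"dx":0,"dy":0,"dz":0,"ax":0,"ay":0,"az":0},
])

```text
t: 20.12
eef_pos: [504.9, -244.0, 106.5]
tcp_rot: [0.234, 3.132, -0.001]
wrist_force: [-1.7, 0.5, 9.9]
gripper_width: 13.1
```

Call:
arm_command([
  {"dx":0,"dy":0,"dz":-0.0008,"ax":0,"ay":0,"az":0},
  {"dx":0,"dy":0,"dz":-0.0008,"ax":0,"ay":0,"az":0},
  {"dx":0,"dy":0,"dz":-0.0008,"ax":0,"ay":0,"az":0},
  {"dx":0,"dy":0,"dz":0,"ax":0,"ay":0,"az":0},
])

```text
t: 20.45
eef_pos: [504.9, -244.0, 108.8]
tcp_rot: [0.234, 3.132, -0.001]
wrist_force: [-2.2, 1.1, 9.1]
gripper_width: 13.5
```

Call:
arm_command([
  {"dx":0,"dy":0,"dz":-0.0008,"ax":0,"ay":0,"az":0},
  {"dx":0,"dy":0,"dz":-0.0008,"ax":0,"ay":0,"az":0},
  {"dx":0,"dy":0,"dz":0,"ax":0,"ay":0,"az":0},
])

```text
t: 20.7
eef_pos: [504.9, -243.9, 110.3]
tcp_rot: [0.234, 3.132, -0.001]
wrist_force: [-2.1, 1.5, 9.0]
gripper_width: 13.3
```

Call:
arm_command([
  {"dx":0,"dy":0,"dz":-0.0008,"ax":0,"ay":0,"az":0},
  {"dx":0,"dy":0,"dz":-0.0008,"ax":0,"ay":0,"az":0},
  {"dx":0,"dy":0,"dz":0,"ax":0,"ay":0,"az":0},
])

```text
t: 20.95
eef_pos: [504.8, -243.9, 111.4]
tcp_rot: [0.234, 3.132, -0.001]
wrist_force: [-1.3, 1.5, 6.9]
gripper_width: 13.0
```

Call:
arm_command([
  {"dx":0,"dy":0,"dz":-0.0008,"ax":0,"ay":0,"az":0},
  {"dx":0,"dy":0,"dz":-0.0008,"ax":0,"ay":0,"az":0},
  {"dx":0,"dy":0,"dz":0,"ax":0,"ay":0,"az":0},
])

```text
t: 21.2
eef_pos: [504.6, -243.8, 111.9]
tcp_rot: [-0.234, -3.133, -0.0]
wrist_force: [0.3, 0.2, -1.2]
gripper_width: 13.4
```

Call:
arm_command([
  {"dx":0,"dy":0,"dz":-0.0005,"ax":0,"ay":0,"az":0},
  {"dx":0,"dy":0,"dz":-0.0005,"ax":0,"ay":0,"az":0},
  {"dx":0,"dy":0,"dz":0,"ax":0,"ay":0,"az":0},
])

```text
t: 21.45
eef_pos: [504.5, -243.7, 112.8]
tcp_rot: [-0.234, -3.132, -0.0]
wrist_force: [-0.6, 0.2, -3.0]
gripper_width: 13.2
```

The upward push vanished around TCP 112, which is consistent with locking. Measuring.

```bash
python3 m.py w8
```

```text
21.45 [ 504.45407109 -243.72050478  112.76251131] [-0.56736822  0.17193044 -2.98544001]
now tab 971 [-34.19 -33.48 -32.77]
now sh 263 [3.77 4.51 5.32]
now house 1143 [12.78 13.55 14.34]
```

Call:
arm_command([
  {"dx":0,"dy":0,"dz":-0.0006,"ax":0,"ay":0,"az":0},
  {"dx":0,"dy":0,"dz":-0.0006,"ax":0,"ay":0,"az":0},
  {"dx":0,"dy":0,"dz":0,"ax":0,"ay":0,"az":0},
])

```text
t: 21.75
eef_pos: [504.3, -243.6, 113.2]
tcp_rot: [-0.234, -3.132, -0.001]
wrist_force: [2.1, -1.2, -11.7]
gripper_width: 13.2
```

The pack holds against a 10 N tug, so it is locked. I'll relax the pull, open wide enough to clear the tab, and retreat upward.

Call:
arm_command([
  {"dx":0,"dy":0,"dz":0.0006,"ax":0,"ay":0,"az":0},
  {"dx":0,"dy":0,"dz":0.0006,"ax":0,"ay":0,"az":0},
  {"dx":0,"dy":0,"dz":0,"ax":0,"ay":0,"az":0},
])

```text
t: 22.0
eef_pos: [504.4, -243.7, 113.0]
tcp_rot: [-0.234, -3.132, -0.001]
wrist_force: [1.1, -0.5, -10.6]
gripper_width: 12.8
```

Call:
arm_command([
  {"dx":0,"dy":0,"dz":0,"ax":0,"ay":0,"az":0},
  {"dx":0,"dy":0,"dz":0,"ax":0,"ay":0,"az":0},
  {"dx":0,"dy":0,"dz":0,"ax":0,"ay":0,"az":0},
  {"dx":0,"dy":0,"dz":0,"ax":0,"ay":0,"az":0},
  {"dx":0,"dy":0,"dz":0,"ax":0,"ay":0,"az":0},
  {"dx":0,"dy":0,"dz":0,"ax":0,"ay":0,"az":0},
  {"dx":0,"dy":0,"dz":-0.005,"ax":0,"ay":0,"az":0},
  {"dx":0,"dy":0,"dz":-0.015,"ax":0,"ay":0,"az":0},
  {"dx":0,"dy":0,"dz":-0.025,"ax":0,"ay":0,"az":0},
  {"dx":0,"dy":0,"dz":-0.03,"ax":0,"ay":0,"az":0},
  {"dx":0,"dy":0,"dz":-0.03,"ax":0,"ay":0,"az":0},
  {"dx":0,"dy":0,"dz":-0.015,"ax":0,"ay":0,"az":0},
  {"dx":0,"dy":0,"dz":0,"ax":0,"ay":0,"az":0},
  {"dx":0,"dy":0,"dz":0,"ax":0,"ay":0,"az":0},
], gripper=0.5)

```text
t: 23.17
eef_pos: [505.1, -244.1, 234.4]
tcp_rot: [0.234, 3.13, -0.002]
wrist_force: [-0.7, 0.1, -0.8]
gripper_width: 42.6
```

```bash
python3 - <<'E'
from h import *
s=get_state();im,d=imaging.grab_frame("wrist");cv2.imwrite("pics/w9.png",im)
print(s["t"],s["eef_pos"],s["wrist_force"],s["gripper_width"])
P=cloud("wrist",d,s);near=(abs(P[...,0]-505)<40)&(abs(P[...,1]+244)<40)
for a,b in((94,104),(104.5,115),(140,152)): print(a,top(P,near,a,b))
E
```

```text
23.1667 [ 505.12234082 -244.09058315  234.42241288] [-0.70132458  0.11220581 -0.83218589] 42.575956145164625
94 (((504.99322509765625, -243.98728942871094), (79.97167205810547, 79.9900894165039), 89.98287963867188), np.float64(99.11263947473691), 6959)
104.5 (((503.6632080078125, -243.26773071289062), (25.87055206298828, 40.118160247802734), 82.14109802246094), np.float64(107.17299255290374), 741)
140 (((503.8443603515625, -243.30923461914062), (14.491905212402344, 30.562925338745117), 81.11096954345703), np.float64(145.1086858923547), 859)
```

View pics/w9.png

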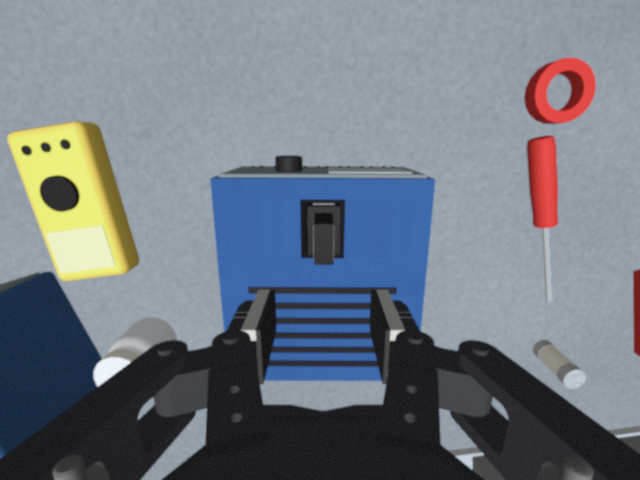

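The pack stands upright in bay_b with its shoulder about 8 mm above the housing, and the other objects look unmoved. One short wait and a re-check, then I hand it in.

Call:
arm_command([
  {"dx":0,"dy":0,"dz":-0.01,"ax":0,"ay":0,"az":0},
  {"dx":0,"dy":0,"dz":0,"ax":0,"ay":0,"az":0},
  {"dx":0,"dy":0,"dz":0,"ax":0,"ay":0,"az":0},
  {"dx":0,"dy":0,"dz":0,"ax":0,"ay":0,"az":0},
  {"dx":0,"dy":0,"dz":0,"ax":0,"ay":0,"az":0},
  {"dx":0,"dy":0,"dz":0,"ax":0,"ay":0,"az":0},
  {"dx":0,"dy":0,"dz":0,"ax":0,"ay":0,"az":0},
  {"dx":0,"dy":0,"dz":0,"ax":0,"ay":0,"az":0},
  {"dx":0,"dy":0,"dz":0,"ax":0,"ay":0,"az":0},
])

```text
t: 23.97
eef_pos: [504.6, -243.8, 243.1]
tcp_rot: [-0.234, -3.133, -0.0]
wrist_force: [0.6, 0.2, -0.7]
gripper_width: 42.5
```

```bash
python3 - <<'E'
from h import *
from station import arm
s=get_state();im,d=imaging.grab_frame("wrist")
P=cloud("wrist",d,s);near=(abs(P[...,0]-505)<40)&(abs(P[...,1]+244)<40)
r=[top(P,near,a,b)[1] for a,b in((94,104),(104.5,118),(140,160))];print(s["t"],r)
if 5<r[1]-r[0]<12: print("sign",arm.sign_off())
E
```

```text
23.9667 [np.float64(99.11344242838538), np.float64(107.24461197772365), np.float64(145.11569446800405)]
the job is handed in; nothing more can be done
sign None
```

The battery pack is now locked in the test set's bay, and I handed the job in at about 24 s of the 58 s allowed. I pressed it at the charging dock until I felt the stop (about 16 N), followed it up, and moved it across. I then pressed it into the test set's bay until it locked, and let go.

**Last checks**
- **Lock:** the pack held against a tug of about 10 N. After release its shoulder stayed 8 mm above the housing in two readings 0.8 s apart. A locked pack should sit about 9 mm up, an unlocked one 20 mm.
- **Position and clearance:** it sits centred and square in the bay, and the gripper is open and well clear.
- **Forces:** the highest reading on either bay was about 16 N. These were taken at the end of each move, so brief peaks in between were not seen.
- **Other objects:** those visible in the last wrist picture looked unmoved by eye. I did not re-check the whole bench from the fixed cameras.

**Disagreements**
- **No clear stop at the test set:** the force rose to about 13 N, fell to 9 N, then climbed again. By the camera the pack went 1 to 2 mm deeper than the stated deepest stop, without slipping in the gripper. I could not explain this, so I let it up gently and relied on the tug and the height readings instead.
- **Pull left on at release:** about 10 N of upward pull remained when the fingers opened, because backing off barely reduced it.

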